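Hold the hidden bolt head behind the bracket against its spanner

ROBOT

A 6-joint arm with a two-finger parallel gripper is mounted at the origin on a cart in front of the work surface, level with it; the furniture and walls round the work are solid. World frame = base frame: x ahead of the robot, y to its left, z up, the work surface at z = 0. Lengths are in m, angles in rad, forces in N, time in s.
With the tool pointing down it reaches from about 0.325 to 0.85 m from the base axis. Payload 4.4 kg.
Tool frame: the origin (TCP) lies midway between the tips of the shut fingers; the grasp point (between the pads) lies robot.grasp_offset behind it (robot.grasp_offset is the distance from the TCP to the grasp point, in m); z points along the fingers, y is the line along which they close (so a half turn about z gives the same grasp; the last joint's range is limited). The gripper opens to 94 mm and grips with 3 to 60 N. Pads are 16 mm wide; open, the fingers measure 119 mm over their backs; the gripper's body (75 mm by 177 mm) begins 78 mm behind the grasp point.
Start: joints at [0.956, 0.207, 1.542, -0, 1.393, -0.15], TCP at [0.258, 0.514, 0.205] pointing down, gripper open.
Joint ranges: [-2.73, 2.73], [-0.86, 2.22], [0.23, 2.46], [-1.11, 4.25], [0.08, 2.63], [-2.82, 2.82]. Speed limits (rad/s): [2.79, 2.79, 3.14, 3.14, 3.14, 3.14].

INTERFACE

Orientations are given as a unit quaternion [x, y, z, w].
In Python, from station import robot, imaging gives the robot as it stands.
- The arm moves only by the tool jog_arm, never from a script. Its argument "motion" is a list of rows, each a list of 5 numbers: the shift along the tool's x, y, z in m, then the turn about the tool's z in rad, then the finger opening in m, from 0 to 0.094. In form: [[x, y, z, turn, grip], ...]. A call has 1 to 8 rows; each row shifts and turns the commanded pose from where the row before left it, along the tool's axes as they then stand; what a row does not reach is not made up. A row lasts 1/12 s, in which the tool goes at most 41.7 mm and 7.16 degrees, less where a joint would pass 70% of its speed; a pose out of reach is approached as far as the arm can. A call is refused whole if a number of a shift passes 0.0417 or a number of a turn 0.125, either way. A call with a gripper value outside its range is refused whole. The fingers move at their own pace and stop on an object; "newtons" is the grip in N (left out, the last holds). Time passes only in rows, so rows that do not move let the fingers close. It gives the time, the measured TCP pose, the force, the opening and the grip force at its end, in the units of the state.
- robot.sense(): the state, without advancing time (a new reading comes with each control period).
- imaging.grab_frame(name): name is "scene" or "top"; returns the picture (480x640x3 uint8, red, green, blue); there is no depth.
- imaging.calibration(name): a dict with "fx", "fy", "cx", "cy" (pixels), "dist" ([k1, k2, p1, p2, k3] as OpenCV has them; the pictures are not rectified), "eye" and "orientation" of the camera in the world. Camera axes: x right, y down, z forward; pixel columns grow to the right and rows downward; lengths in m; the calibration is good to about 2 mm. A picture is of the moment at which its call begins. calibration takes no time and is no camera call.
- robot.hand_in(): hands the job in; it is judged then, once.
The state is a dict: "clock": time; "joints": joint angles; "qd": joint speeds; "tau": joint torques, N m; "ee_pos": TCP position; "tool_rot": TCP orientation; "wrist_force": force on the tool from outside, world axes, zero at the start; "torque": the same for the moment, N m; "width": opening from 0.0 (shut) to 1.0 (fully open); "finger_force": force on a finger pad.
Only numpy, scipy, OpenCV 4.12 (cv2) and the standard library are available. Lean on these libraries where they do the work, as an engineer would, in place of code of your own. Each camera call takes 0.05 s, during which the arm holds its last target. There are 200 camera calls.

TASK

Take the steel clamp strap that lies across the top of the grey bracket and lay it flat on the black rubber mat. Then reach down into the gap between the bracket's two walls, grip the hex bolt head hidden there, and turn it back until the ring spanner on the nut at the front, whose handle has sagged onto its rest, is level. Finish still gripping the bolt head so that it cannot turn and the spanner stays level: hold it by the head alone, not by the spanner, do not let go, and leave the tin and the two bottles where they are.

Things in the scene. Friction and masses are not known exactly. Their poses are not given: they have to be found in the camera images.
- bracket: grey U-shaped steel bracket fixed to the bench. Origin: on the bench, under the middle of the gap; x points from the front wall (robot's side) to the rear wall, y along the walls to the left, z up. Two upright walls 10 mm thick, 160 mm long, tops at 140 mm, leave a 60 mm gap (x -30 to +30 mm). Base plate 10 mm thick; cross webs in the gap at y = +-74 mm, 40 mm high
- bolt_head (a point): centre of the steel hex head in the gap: 110 mm above the bench, 30 mm below the wall tops, midway between the walls. 30 mm across flats, 14 mm long along its axis, the bracket's x; a 25 mm thick sleeve joins it to the front wall. Spanner level: two flats are upright and face the bracket's +y and -y; sagged, they are turned by the joint's angle. Site axes turn with the bolt: y square to those flats
- bolt (a joint): angle of bolt, nut and spanner (they turn as one): 0 = spanner level, positive = handle end sagging, turned about the bracket's -x axis. Range -0.35 to 0.35 rad. Left alone it falls to the stop at +0.35 rad under the spanner's weight, about 0.2 N m; almost no friction
- spanner_end (a point): centre of the round handle end (28 mm across) of the steel ring spanner on the nut, in front of the front wall: 55 mm in front of the bolt head's centre and 168 mm to its left along the handle. Ring 48 mm across round the nut, flat handle 22 mm wide and 8 mm thick
- strap_mid (a point): centre of the loose clamp strap, a blackened steel block 125 mm long (its y), 50 mm wide (its x) and 25 mm thick (its z), about 0.4 kg, with a slot through its middle; it lies flat across both wall tops over the bolt head. The sides 50 mm apart can be gripped at its centre
- mat: black rubber mat fixed on the bench to the right, 200 mm (x) by 160 mm (y), 3 mm thick; origin at the centre of its underside. Beyond it, at about x = 0.53 to 0.71, y = -0.22 to -0.08 m in the robot's frame, stand a jig post and its clamp lever, up to 0.35 m high: keep the gripper and wrist clear of them
- grease_tin: bystander: round tin, 66 mm across, 36 mm high; origin at the centre of its underside
- oil_bottle: bystander: pointed-cap bottle, 44 mm across, 120 mm high; origin at the centre of its underside
- threadlock: bystander: slim bottle with a pointed cap, 34 mm across, 85 mm high; origin at the centre of its underside
There are look-alikes about, which are no part of the job. What is shaped like the part that bears strap_mid but blue is not meant.

How it is judged:
On the way, in this order (a step that is already met when the one before it is completed fails the run):
1. the clamp strap lies flat on the mat, let go (x of strap_mid in the frame of mat between -0.1 and 0.1 m and y of strap_mid in the frame of mat between -0.08 and 0.08 m and height (world z) of strap_mid below 0.022 m and angle between strap_mid's own z axis and vertical below 0.1 rad and contact force between the fingers and strap below 0.1 N and linear speed of strap below 0.02 m/s), for 0.2 s.
2. the fingers grip the bolt head in the gap (contact force between the fingers and bolt above 5 N and distance between the grasp point and bolt_head below 0.025 m), for 0.2 s.
At the end, for the whole second after the job is handed in: The fingers grip the bolt head (over 5 N, grasp point within 25 mm of the head's centre) and hold the spanner level within 0.09 rad (5 degrees); the strap lies flat and released with its centre over the mat (all of step 2 and x of strap_mid in the frame of mat between -0.1 and 0.1 m and y of strap_mid in the frame of mat between -0.08 and 0.08 m and height (world z) of strap_mid below 0.022 m and angle between strap_mid's own z axis and vertical below 0.1 rad and contact force between the fingers and strap below 0.1 N and value of joint bolt between -0.09 and 0.09 rad); the arm keeps its last pose, push and grip.
It fails at once if the strap is dropped or knocked off (moves faster than 0.6 m/s with no finger on it) (linear speed of strap above 0.6 m/s and contact force between the fingers and strap below 0.05 N).
It fails at once if the grease tin is moved by more than 30 mm (distance of grease_tin from where it was at the start of the episode above 0.03 m).
It fails at once if the oil bottle is moved by more than 30 mm (distance of oil_bottle from where it was at the start of the episode above 0.03 m).
It fails at once if the threadlock is moved by more than 30 mm (distance of threadlock from where it was at the start of the episode above 0.03 m).
It also fails if it takes over 48 s, if anything falls off the work surface, if the arm or the gripper's body presses on something with over 40 N, if the wrist force passes 120 N, or if a joint passes its speed limit or range.

## Working session

There is one attempt and no reset: what is moved stays moved. The work goes in short steps, Python scripts to look and compute and a tool call to move; the robot and the scene stay as the last step left them, time stands still between calls to the robot, and variables do not carry over. Pictures are saved under pics/ and viewed, at most 10 in all, crops included, and the job is handed in when it is done.

Besides the shell and the picture viewer there is one more tool, called after ">>>" as name(argument=value, ...), one argument or row to a line, values as JSON. jog_arm: Moves the arm, as the interface text tells. Its arguments: {"type":"object","properties":{"motion":{"type":"array"},"newtons":{"type":"number"}},"required":["motion"]}

```bash
ls; mkdir -p pics; python3 - <<'E'
from station import robot, imaging
import cv2
for n in("scene","top"):
    f=imaging.grab_frame(n); cv2.imwrite(f"pics/{n}0.png",f[:,:,::-1]); print(imaging.calibration(n))
print(robot.sense()); print(robot.grasp_offset)
E
```

```text
pics
{'fx': 512.7709600297987, 'fy': 512.7709600297987, 'cx': 313.9639700775588, 'cy': 241.00171352784486, 'dist': array([-0.10560112,  0.        ,  0.        ,  0.        ,  0.        ]), 'eye': array([1.43094482, 0.07758768, 0.65660457]), 'orientation': array([ 0.6402393 ,  0.58843462, -0.33052361, -0.36686847])}
{'fx': 607.9061768759699, 'fy': 607.9061768759699, 'cx': 331.20221538719653, 'cy': 229.99526240890663, 'dist': array([-0.20743878,  0.        ,  0.        ,  0.        ,  0.        ]), 'eye': array([0.39313944, 0.18497573, 1.52547188]), 'orientation': array([ 0.70642517, -0.70561662,  0.04403978, -0.03360308])}
{'clock': 0.1, 'joints': array([ 9.55477228e-01,  2.07351032e-01,  1.54274834e+00, -3.55750803e-05,
        1.39353923e+00, -1.50515813e-01]), 'qd': array([ 9.44589805e-04, -2.85782599e-04, -2.46864946e-03, -6.93306065e-05,
       -7.63939064e-04, -1.49592178e-03]), 'tau': array([-3.98636848e-04, -3.71864390e+01, -2.82292432e+01,  7.00182701e-02,
        3.11267178e-02, -6.70337522e-05]), 'ee_pos': array([0.25735274, 0.51339173, 0.20442748]), 'tool_rot': array([ 2.30312073e-01,  9.73116284e-01, -9.55429275e-04, -3.65974113e-04]), 'wrist_force': array([ 0.44220282,  0.16764885, -0.29395198]), 'torque': array([ 0.06528935, -0.04551946, -0.00897379]), 'finger_force': 0.0, 'width': 1.001178330210374}
0.0188
```

View pics/scene0.png

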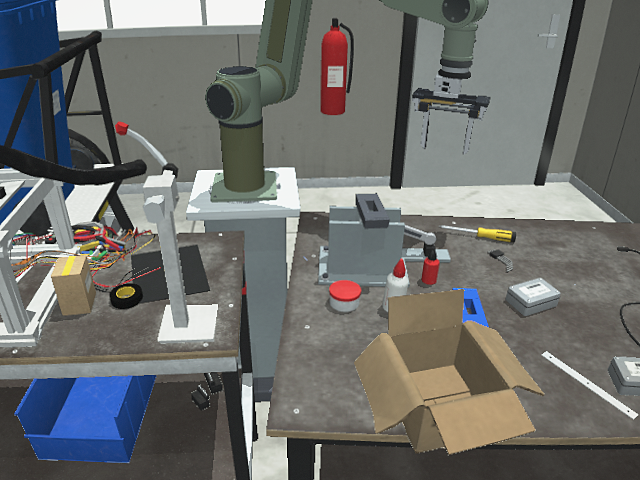

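View pics/top0.png

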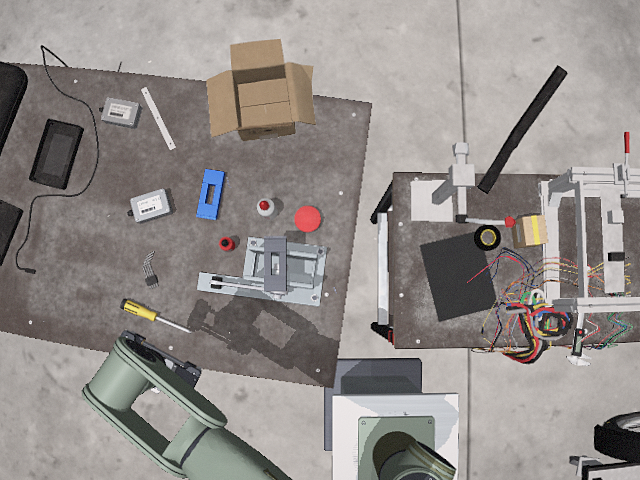

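Scene: the dark strap lies on the bracket at about (373,208), and the bottles are at (397,285) and (430,268). Top view: strap at (275,265), mat at (458,277), tin at (307,218), oil bottle at (266,207), threadlock at (227,243).
Candidates for the strap are the dark block on the bracket, top (275,265), and the blue slotted block, top (211,194). I choose the dark one on the wall tops, and check it in a crop.

```bash
cat > h.py <<'E'
import numpy as np, cv2
from scipy.spatial.transform import Rotation as R
from station import robot, imaging
def cam(n):
    c=imaging.calibration(n); K=np.array([[c['fx'],0,c['cx']],[0,c['fy'],c['cy']],[0,0,1]])
    return K,np.array(c['dist']),np.array(c['eye']),R.from_quat(c['orientation']).as_matrix()
def ray(n,px):
    K,d,e,r=cam(n); u=cv2.undistortPoints(np.array(px,float).reshape(-1,1,2),K,d)[:,0]
    return e,(r@np.c_[u,np.ones(len(u))].T).T
def plane(n,px,z):
    e,d=ray(n,px); return e+d*((z-e[2])/d[:,2])[:,None]
def proj(n,P):
    K,d,e,r=cam(n); P=np.atleast_2d(P)
    return cv2.projectPoints(P.astype(float),cv2.Rodrigues(r.T)[0],-r.T@e,K,d)[0][:,0]
def st():
    s=robot.sense(); q=R.from_quat(s['tool_rot']).as_matrix()
    print('t',round(s['clock'],2),'p',s['ee_pos'].round(4),'x',q[:,0].round(3),'y',q[:,1].round(3),'z',q[:,2].round(3),'w',round(s['width']*94,1),'ff',round(s['finger_force'],1),'F',s['wrist_force'].round(1)); return s,q
E
python3 - <<'E'
from h import *
t=cv2.imread('pics/top0.png'); s=cv2.imread('pics/scene0.png')
a=cv2.resize(t[200:320,190:350],None,fx=5,fy=5,interpolation=cv2.INTER_CUBIC)
cv2.imwrite('pics/c1.png',a)
b=cv2.resize(s[180:300,310:470],None,fx=5,fy=5,interpolation=cv2.INTER_CUBIC)
cv2.imwrite('pics/c2.png',b)
E
```

```text
(no output)
```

View pics/c1.png

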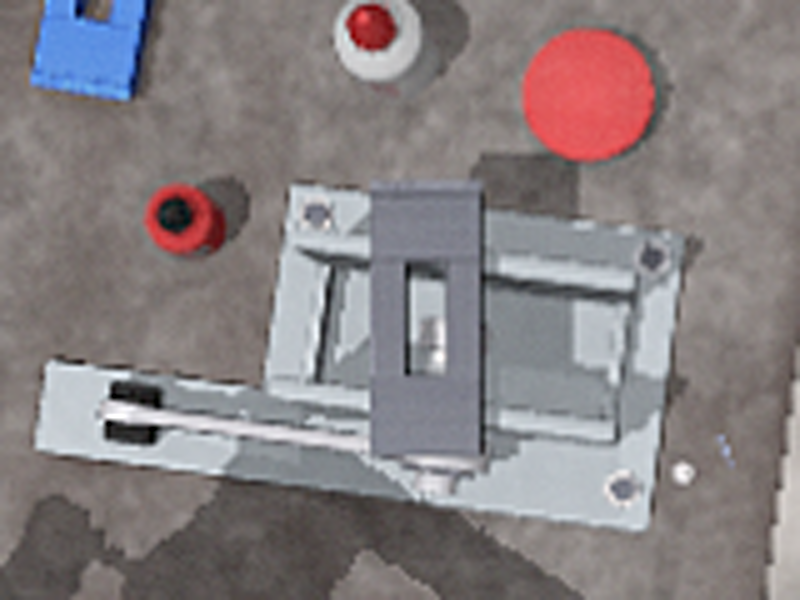

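View pics/c2.png

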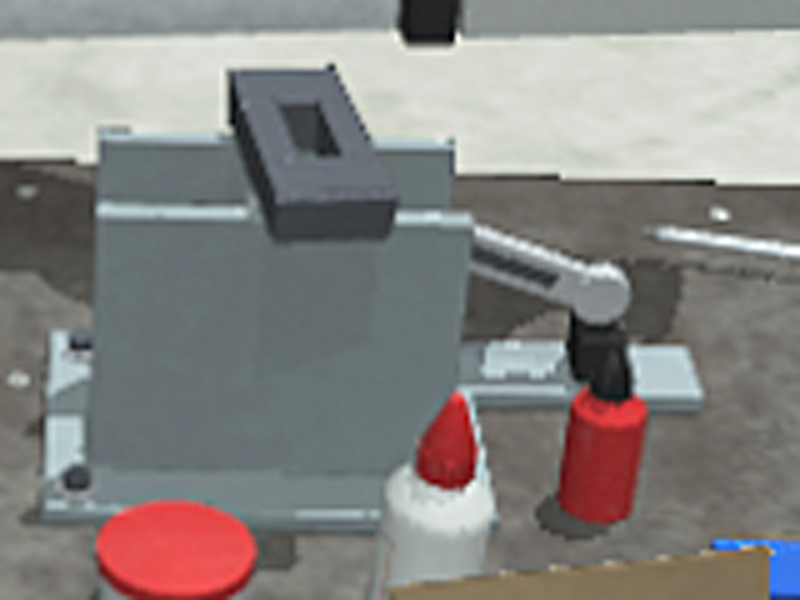

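c1/c2 confirm it: a dark slotted block across both walls. In c1 its top corners are about (370,190), (482,190), (482,456), (370,453). The bolt head shows through the slot, and the spanner's handle end is at (110,410) on its rest.

```bash
python3 - <<'E'
from h import *
C1=lambda p:np.array(p,float)/5+[190,200]-.4
C2=lambda p:np.array(p,float)/5+[310,180]-.4
print('strap top(top)');print(plane('top',C1([[371,192],[482,190],[482,456],[370,453]]),.165).round(4))
print('strap top(scene)');print(plane('scene',C2([[230,70],[335,68],[397,201],[272,206]]),.165).round(4))
print('rear wall outer top (scene)');print(plane('scene',C2([[98,215],[472,222]]),.14).round(4))
print('rear wall inner top');print(plane('scene',C2([[98,204],[472,213]]),.14).round(4))
print('front wall inner? top');print(plane('scene',C2([[100,139],[453,149],[100,130],[453,140]]),.14).round(4))
print('base top z=.01');print(plane('top',C1([[290,184],[685,232],[645,528],[35,450],[48,360]]),.01).round(4))
t=cv2.imread('pics/top0.png'); hsv=cv2.cvtColor(t,cv2.COLOR_BGR2HSV)
g=((t.max(2)<75)).astype(np.uint8); g[:220]=0;g[330:]=0;g[:,:415]=0;g[:,502:]=0
g=cv2.morphologyEx(g,cv2.MORPH_OPEN,np.ones((3,3)));g=cv2.morphologyEx(g,cv2.MORPH_CLOSE,np.ones((9,9)))
cs=cv2.findContours(g,0,2)[0]; c=max(cs,key=cv2.contourArea); b=cv2.boxPoints(cv2.minAreaRect(c)); print('mat',b,cv2.contourArea(c));print(plane('top',b,.003).round(4))
for nm,p,z in(('tin',[590,95],.036),('oil',[372,27],.12),('tl',[176,214],.085)):print(nm,plane('top',C1([p]),z).round(3))
print('spot',plane('top',[[487,237]],.02),plane('top',[[460,219],[508,222],[530,230]],.1))
E
```

```text
strap top(top)
[[0.5248 0.3166 0.165 ]
 [0.5258 0.2665 0.165 ]
 [0.4065 0.2657 0.165 ]
 [0.4076 0.3159 0.165 ]]
strap top(scene)
[[0.4127 0.2657 0.165 ]
 [0.4138 0.3129 0.165 ]
 [0.5386 0.3138 0.165 ]
 [0.5391 0.2624 0.165 ]]
rear wall outer top (scene)
[[0.4963 0.1976 0.14  ]
 [0.5136 0.3535 0.14  ]]
rear wall inner top
[[0.4867 0.1987 0.14  ]
 [0.5059 0.3554 0.14  ]]
front wall inner? top
[[0.4269 0.2064 0.14  ]
 [0.4474 0.3611 0.14  ]
 [0.4182 0.2075 0.14  ]
 [0.4388 0.3632 0.14  ]]
base top z=.01
[[0.5437 0.3725 0.01  ]
 [0.52   0.1741 0.01  ]
 [0.3725 0.1938 0.01  ]
 [0.4095 0.4997 0.01  ]
 [0.4547 0.4938 0.01  ]]
mat [[417.82657 242.00177]
 [496.7186  221.4212 ]
 [517.43713 300.84247]
 [438.54514 321.42303]] 5055.0
[[ 0.531  -0.0568  0.003 ]
 [ 0.5842 -0.2638  0.003 ]
 [ 0.3797 -0.3141  0.003 ]
 [ 0.3304 -0.1074  0.003 ]]
tin [[0.586 0.221 0.036]]
oil [[0.607 0.322 0.12 ]]
tl [[0.522 0.418 0.085]]
spot [[ 0.5421428  -0.23206416  0.02      ]] [[ 0.57749284 -0.14451479  0.1       ]
 [ 0.57068292 -0.26350957  0.1       ]
 [ 0.55133449 -0.31873273  0.1       ]]
```

>>> jog_arm(
  motion=[
    [0,0,0,-0.116,0.094],
    [0,0,0,-0.116,0.094],
    [0,0,0,-0.116,0.094],
    [0,0,0,-0.116,0.094],
    [-0.03,-0.03,0,0,0.094],
    [-0.03,-0.03,0,0,0.094],
    [-0.03,-0.03,0,0,0.094],
    [-0.03,-0.03,0,0,0.094],
  ],
)

```text
clock: 0.77
ee_pos: [0.3759, 0.3947, 0.2049]
tool_rot: [-0.0, 1.0, -0.0, -0.0]
wrist_force: [0.6, 0.4, 0.5]
width: 1.001
finger_force: 0.0
```

```bash
python3 - <<'E'
from h import *
print('mat corners',plane('top',[[421,245],[476,232],[497,305],[440,321]],.003).round(3), plane('top',[[450,276],[458.5,276]],.003).round(3))
t=cv2.imread('pics/top0.png')
for y in (240,260,280,300):print(y,''.join('#' if v<75 else '.' for v in t[y,410:510].max(1)))
st()
E
```

```text
mat corners [[ 0.523 -0.065  0.003]
 [ 0.557 -0.208  0.003]
 [ 0.37  -0.26   0.003]
 [ 0.331 -0.111  0.003]] [[ 0.445 -0.138  0.003]
 [ 0.444 -0.16   0.003]]
240 ..............................#.#######################################...............#####.........
260 ..............###############################################################...........#...........
280 ..................#########################################..####################...................
300 ........................#############################################################.............#.
t 0.77 p [0.3759 0.3947 0.2049] x [-1.    -0.001  0.001] y [-0.001  1.    -0.001] z [-0.001 -0.001 -1.   ] w 94.1 ff 0.0 F [0.6 0.4 0.5]
```

Mat centre is about (0.445,-0.161); its measured sides of 200 × 153 mm match the sizes given. Next I go over the strap.

>>> jog_arm(
  motion=[
    [-0.032,-0.035,0,0,0.094],
    [-0.032,-0.035,0,0,0.094],
    [-0.031,-0.035,0,0,0.094],
    [0,0,0.025,0,0.094],
    [0,0,0.025,0,0.094],
    [0,0,0.02,0,0.094],
    [0,0,0,0,0.094],
  ],
)

```text
clock: 1.35
ee_pos: [0.4556, 0.3009, 0.1301]
tool_rot: [0.001, 1.0, -0.002, -0.005]
wrist_force: [-1.3, -0.4, -1.2]
width: 1.001
finger_force: 0.0
```

>>> jog_arm(
  motion=[
    [0,0,0,0,0.045],
    [0,0,0,0,0.045],
    [0,0,0,0,0.045],
    [0,0,0,0,0.045],
    [0,0,0,0,0.045],
    [0,0,0,0,0.045],
  ],
  newtons=40,
)

```text
clock: 1.85
ee_pos: [0.4601, 0.3031, 0.1367]
tool_rot: [0.0, 1.0, -0.0, 0.001]
wrist_force: [-0.1, -3.4, 1.4]
width: 0.613
finger_force: 1.2
```

>>> jog_arm(
  motion=[
    [0,0,0,0,0.07],
    [0,0,0,0,0.07],
    [-0.005,-0.005,0,0,0.07],
    [-0.005,-0.005,0,0,0.07],
    [0,0,0,0,0.07],
    [0,0,0,0,0.07],
  ],
)

```text
clock: 2.35
ee_pos: [0.4697, 0.2929, 0.1353]
tool_rot: [0.001, 1.0, 0.0, -0.0]
wrist_force: [0.2, -0.1, -0.5]
width: 0.745
finger_force: 0.0
```

```bash
python3 - <<'E'
from h import *
f=imaging.grab_frame('top')[:,:,::-1]; g=imaging.grab_frame('scene')[:,:,::-1]
a=np.hstack([cv2.resize(f[200:320,200:330],None,fx=3,fy=3),cv2.resize(g[160:280,310:440],None,fx=3,fy=3)]);cv2.imwrite('pics/d1.png',a);st()
E
```

```text
t 2.45 p [0.4693 0.2932 0.1353] x [-1.     0.001  0.   ] y [0.001 1.    0.   ] z [-0.  0. -1.] w 70.0 ff 0.0 F [-0.4 -0.1  0. ]
```

View pics/d1.png

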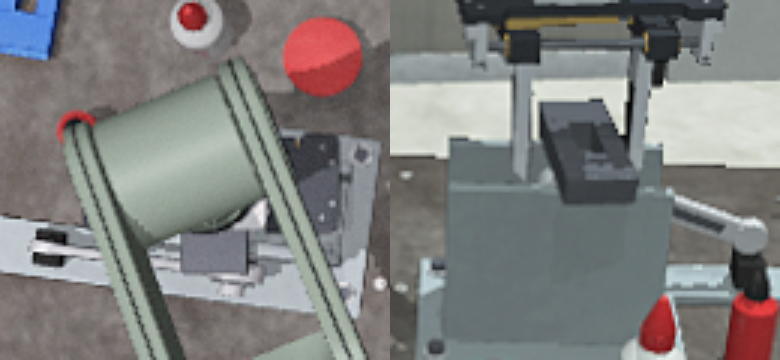

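The strap (crop (590,150)) now sits against the +y finger, nudged left about 8 mm but still flat on the walls. I recentre and close.

>>> jog_arm(
  motion=[
    [0,0.008,0,0,0.07],
    [0,0,0,0,0.06],
    [0,0,0,0,0.045],
    [0,0,0,0,0.045],
    [0,0,0,0,0.045],
    [0,0,0,0,0.045],
    [0,0,0,0,0.045],
    [0,0,0,0,0.045],
  ],
  newtons=50,
)

```text
clock: 3.12
ee_pos: [0.4692, 0.3011, 0.1354]
tool_rot: [0.0, 1.0, -0.0, -0.0]
wrist_force: [-0.1, -0.3, -0.2]
width: 0.53
finger_force: 50.0
```

>>> jog_arm(
  motion=[
    [0,0,-0.01,0,0.045],
    [0,0,-0.02,0,0.045],
    [0,0,-0.03,0,0.045],
    [0,0,-0.03,0,0.045],
    [0,0,-0.015,0,0.045],
    [0,0,0,0,0.045],
  ],
)

```text
clock: 3.62
ee_pos: [0.4718, 0.3027, 0.2456]
tool_rot: [0.0, 1.0, 0.002, 0.004]
wrist_force: [0.7, 0.2, -2.5]
width: 0.529
finger_force: 50.0
```

>>> jog_arm(
  motion=[
    [0.003,-0.015,0,0,0.045],
    [0.003,-0.03,0,0,0.045],
    [0.003,-0.03,0,0,0.045],
    [0.003,-0.03,0,0,0.045],
    [0.003,-0.03,0,0,0.045],
    [0.003,-0.03,0,0,0.045],
    [0.003,-0.03,0,0,0.045],
    [0.003,-0.03,0,0,0.045],
  ],
)

```text
clock: 4.28
ee_pos: [0.4434, 0.0752, 0.2385]
tool_rot: [0.0, 1.0, 0.0, -0.002]
wrist_force: [-0.3, -1.0, -4.1]
width: 0.529
finger_force: 50.0
```

>>> jog_arm(
  motion=[
    [0,-0.03,0,0,0.045],
    [0,-0.03,0,0,0.045],
    [0,-0.03,0,0,0.045],
    [0,-0.03,0,0,0.045],
    [0,-0.03,0,0,0.045],
    [0,-0.03,0,0,0.045],
    [0,-0.02,0,0,0.045],
    [0,0,0,0,0.045],
  ],
)

```text
clock: 4.95
ee_pos: [0.4439, -0.1268, 0.2387]
tool_rot: [0.003, 1.0, -0.0, -0.001]
wrist_force: [-0.4, -0.2, -3.3]
width: 0.533
finger_force: 50.0
```

>>> jog_arm(
  motion=[
    [0,-0.012,0.01,0,0.045],
    [0,-0.011,0.03,0,0.045],
    [0,0,0.035,0,0.045],
    [0,0,0.035,0,0.045],
    [0,0,0.035,0,0.045],
    [0,0,0.03,0,0.045],
    [0,0,0.02,0,0.045],
    [0,0,0,0,0.045],
  ],
)

```text
clock: 5.62
ee_pos: [0.4392, -0.1431, 0.0393]
tool_rot: [-0.0, 1.0, 0.003, -0.006]
wrist_force: [-1.2, 1.2, -3.6]
width: 0.527
finger_force: 50.0
```

```bash
python3 -c "
from h import *
st()"
```

```text
t 5.62 p [ 0.4392 -0.1431  0.0393] x [-1.    -0.     0.012] y [-0.     1.     0.007] z [-0.012  0.007 -1.   ] w 49.5 ff 50.0 F [-1.2  1.2 -3.6]
```

>>> jog_arm(
  motion=[
    [0,0,0,0,0.045],
    [0,0,0.015,0,0.045],
    [0,0,0.01,0,0.045],
    [0,0,0,0,0.045],
    [0,0,0,0,0.045],
  ],
)

```text
clock: 6.03
ee_pos: [0.4451, -0.1466, 0.0209]
tool_rot: [0.0, 1.0, -0.0, 0.0]
wrist_force: [1.3, -0.3, -3.9]
width: 0.529
finger_force: 50.0
```

>>> jog_arm(
  motion=[
    [0,0,0.01,0,0.045],
    [0,0,0.006,0,0.045],
    [0,0,0,0,0.045],
    [0,0,0,0,0.045],
    [0,0,0,0,0.045],
  ],
)

```text
clock: 6.45
ee_pos: [0.445, -0.1468, 0.0045]
tool_rot: [0.0, 1.0, -0.0, 0.0]
wrist_force: [0.0, -0.0, -3.2]
width: 0.534
finger_force: 50.0
```

>>> jog_arm(
  motion=[
    [0,0,0,0,0.045],
    [0,0,0,0,0.05],
    [0,0,0,0,0.06],
    [0,0,0,0,0.08],
    [0,0,0,0,0.094],
    [0,0,0,0,0.094],
    [0,0,0,0,0.094],
    [0,0,0,0,0.094],
  ],
  newtons=3,
)

```text
clock: 7.12
ee_pos: [0.4451, -0.1468, 0.0046]
tool_rot: [0.0, 1.0, -0.0, 0.0]
wrist_force: [-0.3, -0.6, -0.0]
width: 0.923
finger_force: 0.0
```

>>> jog_arm(
  motion=[
    [0,0,-0.015,0,0.094],
    [0,0,-0.03,0,0.094],
    [0,0,-0.035,0,0.094],
    [0,0,-0.04,0,0.094],
    [0,0,-0.04,0,0.094],
    [0,0,-0.04,0,0.094],
    [0,0,-0.04,0,0.094],
    [0,0,0,0,0.094],
  ],
)

```text
clock: 7.78
ee_pos: [0.4498, -0.1493, 0.254]
tool_rot: [0.0, 1.0, -0.004, 0.008]
wrist_force: [0.8, -1.5, 0.7]
width: 1.001
finger_force: 0.0
```

```bash
python3 - <<'E'
from h import *
f=imaging.grab_frame('top')[:,:,::-1]; g=imaging.grab_frame('scene')[:,:,::-1]
a=np.hstack([cv2.resize(f[200:320,200:320],None,fx=3.3,fy=3.3,interpolation=2),cv2.resize(g[230:350,90:210],None,fx=3.3,fy=3.3,interpolation=2)])
b=np.hstack([cv2.resize(f[220:340,400:520],None,fx=3.3,fy=1.65),cv2.resize(g[190:250,340:460],None,fx=3.3,fy=3.3,interpolation=2)])
cv2.imwrite('pics/e1.png',np.vstack([a,b]));cv2.imwrite('pics/e_top.png',f);cv2.imwrite('pics/e_scene.png',g);st()
E
```

```text
t 7.88 p [ 0.4462 -0.1474  0.2468] x [-1.     0.001 -0.005] y [ 0.001  1.    -0.003] z [ 0.005 -0.003 -1.   ] w 94.0 ff 0.0 F [-0.3  0.7 -1.3]
```

View pics/e1.png

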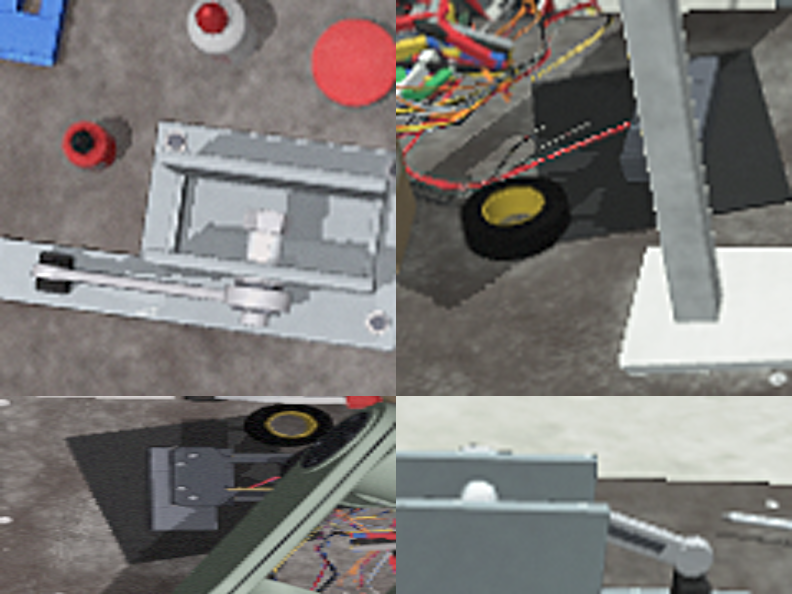

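Strap lies flat on the mat (lower left panel, (190,490)). The gap is open: the head is at about crop (266,220), top px (280.5,266.7). In the scene its top is at about (365.5,217).

```bash
python3 - <<'E'
from h import *
print(plane('top',[[280.5,266.7]],.125).round(4), plane('scene',[[365.5,216.5]],.126).round(4))
# rear wall ends etc: from brackets, predicted centre
T=np.array([.467,.281]);yaw=-.12
for T in ([.467,.281],):
  X=np.array([np.cos(yaw),np.sin(yaw)]);Y=np.array([-X[1],X[0]])
  P=[np.r_[np.array(T)+a*X+b*Y,.14] for a,b in((-40,-80),(-40,80),(-30,80),(30,80),(40,80),(40,-80),(30,-80))for a,b in[(a/1e3,b/1e3)]]
  for n in('top','scene'):print(n,proj(n,P).round(1).tolist())
t=cv2.imread('pics/e_top.png')[:,:,::-1];
g=t[200:320].mean(2)
print('cols x=320 rows',[(y+200,int(g[y,305])) for y in range(45,100)])
print('row 266',[(x,int(g[66,x])) for x in range(262,300)])
print('row 269',[(x,int(g[69,x])) for x in range(262,300)])
print('row 274',[(x,int(g[74,x])) for x in range(262,300)])
E
```

```text
[[0.4623 0.2811 0.125 ]] [[0.449  0.2839 0.126 ]]
top [[312.8, 286.0], [243.2, 277.4], [243.8, 273.0], [247.3, 247.0], [247.8, 242.7], [317.1, 251.2], [316.5, 255.6]]
scene [[329.1, 205.5], [400.9, 207.2], [401.4, 209.2], [404.7, 222.3], [405.3, 224.6], [328.9, 222.8], [328.9, 220.5]]
cols x=320 rows [(245, 184), (246, 139), (247, 147), (248, 146), (249, 144), (250, 144), (251, 137), (252, 160), (253, 184), (254, 194), (255, 207), (256, 177), (257, 83), (258, 73), (259, 93), (260, 169), (261, 195), (262, 188), (263, 186), (264, 186), (265, 191), (266, 188), (267, 188), (268, 189), (269, 187), (270, 189), (271, 191), (272, 164), (273, 122), (274, 130), (275, 139), (276, 146), (277, 146), (278, 147), (279, 144), (280, 145), (281, 145), (282, 140), (283, 149), (284, 182), (285, 196), (286, 208), (287, 154), (288, 137), (289, 186), (290, 191), (291, 189), (292, 191), (293, 188), (294, 185), (295, 187), (296, 185), (297, 187), (298, 189), (299, 190)]
row 266 [(262, 184), (263, 188), (264, 185), (265, 187), (266, 183), (267, 183), (268, 183), (269, 184), (270, 184), (271, 183), (272, 184),
[... 554 characters left out ...]
, 207), (281, 223), (282, 226), (283, 232), (284, 227), (285, 105), (286, 104), (287, 122), (288, 128), (289, 127), (290, 130), (291, 134), (292, 133), (293, 133), (294, 130), (295, 131), (296, 128), (297, 149), (298, 192), (299, 188)]
row 274 [(262, 141), (263, 139), (264, 138), (265, 140), (266, 139), (267, 141), (268, 142), (269, 143), (270, 141), (271, 139), (272, 137), (273, 136), (274, 126), (275, 208), (276, 232), (277, 231), (278, 232), (279, 231), (280, 228), (281, 207), (282, 228), (283, 217), (284, 179), (285, 119), (286, 143), (287, 141), (288, 144), (289, 144), (290, 144), (291, 143), (292, 141), (293, 141), (294, 145), (295, 140), (296, 141), (297, 138), (298, 137), (299, 138)]
```

>>> jog_arm(
  motion=[
    [0,0.02,0,0,0.094],
    [0,0.035,0,0,0.094],
    [0,0.035,0,0,0.094],
    [0,0.035,0,0,0.094],
    [0,0.035,0,0,0.094],
    [0,0.035,0,0,0.094],
    [0,0.035,0,0,0.08],
    [0,0.03,0,0,0.07],
  ],
)

```text
clock: 8.55
ee_pos: [0.4431, 0.1153, 0.2419]
tool_rot: [0.0, 1.0, 0.0, -0.002]
wrist_force: [0.3, -0.3, -0.3]
width: 0.894
finger_force: 0.0
```

>>> jog_arm(
  motion=[
    [0,0.035,0,0,0.065],
    [0,0.035,0,0,0.065],
    [0,0.035,0,0,0.065],
    [0,0.035,0,0,0.065],
    [0,0.02,0,0,0.065],
    [0,0,0,0.06,0.065],
    [0,0,0,0.06,0.065],
    [0,0,0,0,0.065],
  ],
)

```text
clock: 9.22
ee_pos: [0.4436, 0.2733, 0.2415]
tool_rot: [0.06, 0.998, -0.001, -0.002]
wrist_force: [-0.0, -0.5, -0.4]
width: 0.686
finger_force: 0.0
```

```bash
cat >> h.py <<'E'
def togo(x,y,z):
    s,q=st(); print('tool shift',(q.T@(np.array([x,y,z])-s['ee_pos'])).round(4))
E
python3 -c "
from h import *
togo(.464,.281,.17)"
```

```text
t 9.22 p [0.4436 0.2733 0.2415] x [-0.993  0.12   0.005] y [ 0.12   0.993 -0.003] z [-0.005 -0.002 -1.   ] w 64.5 ff 0.0 F [-0.  -0.5 -0.4]
tool shift [-0.0197  0.0103  0.0714]
```

>>> jog_arm(
  motion=[
    [-0.01,0.005,0.02,0,0.065],
    [-0.01,0.005,0.025,0,0.065],
    [0,0,0.025,0,0.065],
    [0,0,0,0,0.065],
    [0,0,0,0,0.065],
  ],
)

```text
clock: 9.63
ee_pos: [0.4642, 0.2796, 0.1716]
tool_rot: [0.06, 0.998, -0.001, -0.003]
wrist_force: [0.1, 0.4, 0.2]
width: 0.696
finger_force: 0.0
```

```bash
python3 -c "
from h import *
togo(.464,.281,.093)"
```

```text
t 9.63 p [0.4642 0.2796 0.1716] x [-0.993  0.12   0.006] y [ 0.12   0.993 -0.003] z [-0.006 -0.003 -1.   ] w 65.5 ff 0.0 F [0.1 0.4 0.2]
tool shift [-0.0002  0.0016  0.0786]
```

>>> jog_arm(
  motion=[
    [0,0.001,0.015,0,0.065],
    [0,0,0.02,0,0.065],
    [0,0,0.02,0,0.065],
    [0,0,0.015,0,0.065],
    [0,0,0.009,0,0.065],
    [0,0,0,0,0.065],
    [0,0,0,0,0.065],
  ],
)

```text
clock: 10.22
ee_pos: [0.467, 0.282, 0.0964]
tool_rot: [0.06, 0.998, 0.0, 0.0]
wrist_force: [-1.0, 0.5, 0.5]
width: 0.692
finger_force: 0.0
```

```bash
cat >> h.py <<'E'
def ang(save=None):
    "handle-end disc of the spanner in the scene view, as a bolt angle"
    T=np.array([.464,.281,.11]);yaw=-.12
    X=np.array([np.cos(yaw),np.sin(yaw),0]);Y=np.array([-X[1],X[0],0]);Z=np.array([0,0,1])
    A=np.linspace(-.35,.35,15); P=proj('scene',[T-.055*X+.168*(np.cos(a)*Y-np.sin(a)*Z) for a in A])
    f=imaging.grab_frame('scene')[:,:,::-1]
    if save: cv2.imwrite(save,cv2.resize(f[160:280,330:490],None,fx=5,fy=5,interpolation=2))
    return A,P,f
E
python3 - <<'E'
from h import *
st(); A,P,f=ang('pics/g1.png')
print(np.c_[A,P].round(2)[::7])
E
```

```text
t 10.22 p [0.467  0.282  0.0964] x [-0.993  0.12  -0.001] y [0.12  0.993 0.001] z [ 0.001  0.    -1.   ] w 65.1 ff 0.0 F [-1.   0.5  0.5]
[[-3.5000e-01  4.3565e+02  1.9335e+02]
 [ 0.0000e+00  4.3689e+02  2.1623e+02]
 [ 3.5000e-01  4.2941e+02  2.3781e+02]]
```

View pics/g1.png

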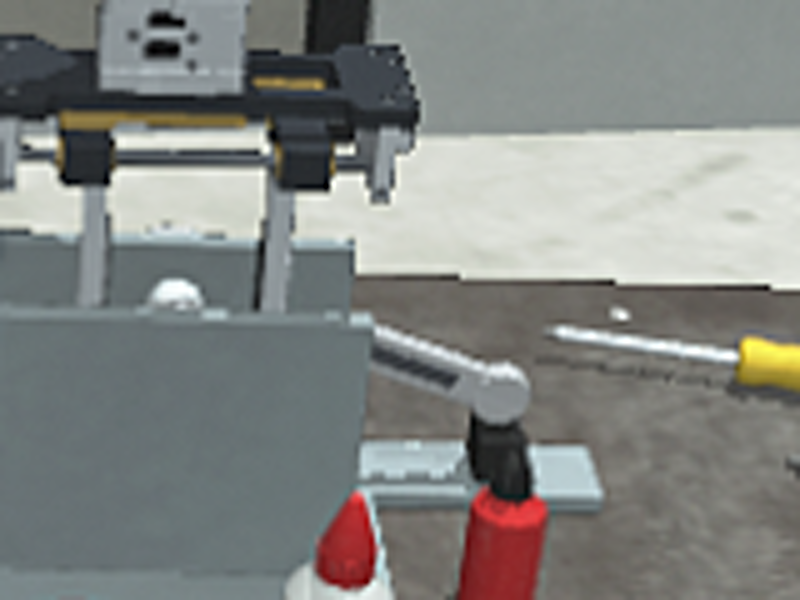

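The spanner's end is at px (429.5,238.4), which matches +0.35 rad; level should appear at row 216.2. The fingers straddle the head. I squeeze.

>>> jog_arm(
  motion=[
    [0,0,0.003,0,0.06],
    [0,0,0,0,0.05],
    [0,0,0,0,0.04],
    [0,0,0,0,0.025],
    [0,0,0,0,0.025],
    [0,0,0,0,0.025],
    [0,0,0,0,0.025],
    [0,0,0,0,0.025],
  ],
  newtons=60,
)

```text
clock: 10.93
ee_pos: [0.4666, 0.2816, 0.0927]
tool_rot: [0.06, 0.998, -0.0, 0.0]
wrist_force: [-0.4, -1.9, 2.3]
width: 0.338
finger_force: 60.0
```

```bash
cat >> h.py <<'E'
def level():
    A,P,f=ang(); b=f[185:250,400:445].astype(int); 
    return A,P,f,b
E
python3 - <<'E'
from h import *
st(); A,P,f=ang()
g=cv2.cvtColor(np.ascontiguousarray(f),cv2.COLOR_BGR2GRAY)
# bright handle end: connected bright blob right of wall
m=(g>125).astype(np.uint8); m[:214]=0; m[:,:405]=0; m[:,445:]=0; m[246:]=0
for r in range(208,248,1): print(r,''.join('%4d'%v for v in g[r,404:444:2]))
E
```

```text
t 10.93 p [0.4666 0.2816 0.0927] x [-0.993  0.12  -0.   ] y [ 0.12   0.993 -0.001] z [ 0.    -0.001 -1.   ] w 31.7 ff 60.0 F [-0.4 -1.9  2.3]
208  219 218 215 213 214 213 214 214 215 213 215 221 223 221 221 218 213 209 203 207
209  216 217 216 213 213 212 213 213 214 211 209 216 217 216 216 216 211 211 213 216
210  219 215 214 212 211 210 211 210 213 211 205 205 209 213 214 220 215 213 218 221
211  217 214 211 211 213 209 211 211 211 210 207 201 203 209 212 219 218 218 218 220
212  216 215 214 215 217 214 213 213 212 210 212 206 206 208 210 215 220 219 214 215
213  222 222 224 223 224 223 224 225 223 216 214 211 212 213 212 216 220 218 216 217
214  189 188 192 190 187 189 191 191 186 228 218 221 222 223 222 224 226 224 224 224
215   89  85  83  67  69  72  71  53  52 198 192 195 198 202 199 203 204 205 204 204
216  103 102 101 103 104 106 103 103 103  89  87  85  90  87  85  82  81  83  79  62
217  102 105 105 107 109 107 106 104 104 100 101 102 106 104 103 100 100 101  98 100
218  101 105 106 105 106 106 103 108 103 103 105 107 105 106 109 106 102 101 103 106
219   99 100 100 102 10
[... 1741 characters left out ...]
 138 111 109 108 110
240  111 109 109 107 105 110 107 109 105 122 123 141 140 140 138 138 109 107 108 108
241  104 110 106 106 107 113 111 111 109 119  94 141 138 140 140 140 116 113 112 107
242   99 111 109 105 103 105 112 110 112 121  69 134 140 139 144 128 114 119 117 109
243  104 109 108 107 102 100 110 112 108 119  26  95 132 144 116  97 109 117 118 110
244  115 110 106 107 105 104 106 113 105 115  11  44  89 105  57 106 113 117 119 110
245  124 113 114 111 110 116 113 114 109 118  14  38  32  31  31 104 118 118 115 111
246  122 112 116 113 115 123 113 109 109 118  12  42  41  37  48  67 118 118 116 109
247   95 104 112 105 103 108 105 102  99 111  13  49  52  52  59  57 114 112 112 106
```

Squeezing alone does not turn it; friction locks the corners (disc still at row 238). The tool cannot tilt, so I will drag with the +y pad alone: push toward -y, lift about 7 mm, then close the other finger.

>>> jog_arm(
  motion=[
    [0,0,0,0,0.041],
    [0,0,0,0,0.041],
    [0,0,0,0,0.041],
    [0,0,0.007,0,0.041],
    [0,-0.002,0,0,0.041],
    [0,-0.002,0,0,0.041],
    [0,0,0,0,0.041],
    [0,0,0,0,0.041],
  ],
)

```text
clock: 11.65
ee_pos: [0.4656, 0.278, 0.0851]
tool_rot: [0.06, 0.998, 0.0, -0.0]
wrist_force: [-0.2, 1.0, -1.4]
width: 0.434
finger_force: 0.8
```

>>> jog_arm(
  motion=[
    [0,-0.002,0,0,0.041],
    [0,0,0,0,0.041],
    [0,0,0,0,0.041],
  ],
)

```text
clock: 11.9
ee_pos: [0.4656, 0.2778, 0.0852]
tool_rot: [0.061, 0.998, 0.002, 0.0]
wrist_force: [0.9, 8.4, -5.3]
width: 0.435
finger_force: 3.7
```

>>> jog_arm(
  motion=[
    [0,-0.002,0,0,0.041],
    [0,-0.002,0,0,0.041],
    [0,0,0,0,0.041],
    [0,0,-0.002,0,0.041],
    [0,0,0,0,0.041],
    [0,0,0,0,0.041],
  ],
)

```text
clock: 12.4
ee_pos: [0.4655, 0.277, 0.088]
tool_rot: [0.061, 0.998, 0.005, 0.001]
wrist_force: [0.1, 16.0, -5.2]
width: 0.438
finger_force: 7.5
```

```bash
cat >> h.py <<'E'
def disc(save=None):
    "topmost light, neutral edge of the handle's round end (columns 420..440)"
    A,P,f=ang(save); g=cv2.cvtColor(np.ascontiguousarray(f),cv2.COLOR_BGR2GRAY); g=cv2.GaussianBlur(g,(3,3),0)
    m=cv2.inRange(g,124,150)*1; m[:,:418]=0; m[:,446:]=0; m[:190]=0; m[248:]=0
    m=cv2.morphologyEx(m,cv2.MORPH_OPEN,np.ones((5,5),np.uint8))
    n,l,s,c=cv2.connectedComponentsWithStats(m)
    for i in range(1,n): print('blob',s[i].tolist(),c[i].round(1),'angle',np.interp(c[i][1]-1,P[:,1],A).round(3))
E
python3 -c "
from h import *
st();disc()"
```

```text
t 12.4 p [0.4655 0.277  0.088 ] x [-0.993  0.121 -0.001] y [0.121 0.993 0.01 ] z [ 0.002  0.01  -1.   ] w 41.2 ff 7.5 F [ 0.1 16.  -5.2]
blob [426, 225, 14, 8, 93] [432.8 228.2] angle 0.173
```

Dragging turns it; the angle now reads about 0.17.

>>> jog_arm(
  motion=[
    [0,0,-0.0015,0,0.041],
    [0,0,-0.0015,0,0.041],
    [0,0,0,0,0.041],
    [0,0,0,0,0.041],
  ],
)

```text
clock: 12.78
ee_pos: [0.4654, 0.2761, 0.0905]
tool_rot: [0.061, 0.998, 0.004, 0.001]
wrist_force: [0.8, 12.4, -6.7]
width: 0.434
finger_force: 6.5
```

```bash
python3 -c "
from h import *
st();disc('pics/h1.png')"
```

```text
t 12.78 p [0.4654 0.2761 0.0905] x [-0.993  0.121 -0.   ] y [0.121 0.993 0.008] z [ 0.002  0.008 -1.   ] w 40.8 ff 6.5 F [ 0.8 12.4 -6.7]
blob [428, 215, 15, 8, 104] [435.3 218.1] angle 0.013
```

View pics/h1.png

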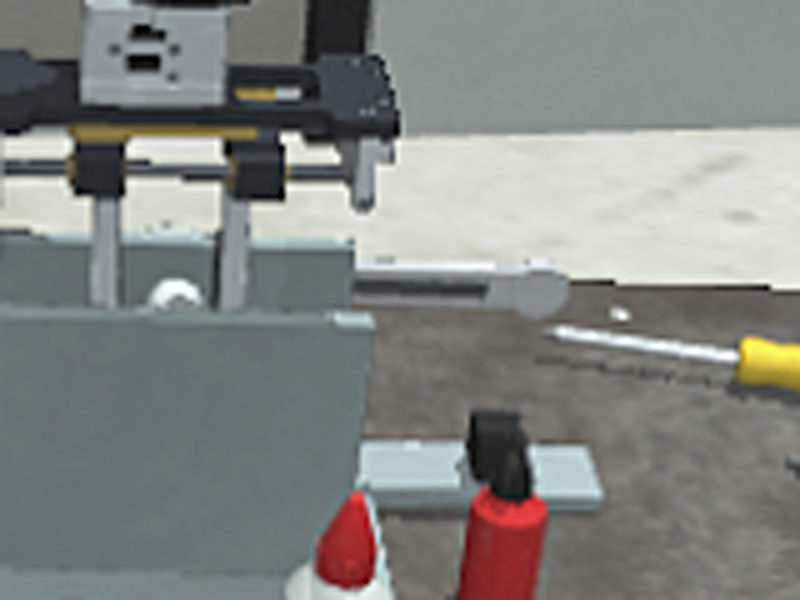

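Disc centre at crop (540,288), row 217.2, so about 0.015 rad: level. I close the free finger while shifting back by half the closing.

>>> jog_arm(
  motion=[
    [0,0.0005,0,0,0.039],
    [0,0.001,0,0,0.037],
    [0,0.001,0,0,0.035],
    [0,0.001,0,0,0.033],
    [0,0,0,0,0.033],
  ],
)

```text
clock: 13.25
ee_pos: [0.4659, 0.2801, 0.0906]
tool_rot: [0.061, 0.998, 0.005, 0.001]
wrist_force: [0.4, 14.3, -6.6]
width: 0.354
finger_force: 7.1
```

```bash
python3 -c "
from h import *
st();disc()"
```

```text
t 13.25 p [0.4659 0.2801 0.0906] x [-0.993  0.121 -0.001] y [0.121 0.993 0.009] z [ 0.002  0.009 -1.   ] w 33.2 ff 7.1 F [ 0.4 14.3 -6.6]
blob [428, 215, 15, 8, 104] [435.3 218. ] angle 0.012
```

Still level. Now I close fully at 60 N.

>>> jog_arm(
  motion=[
    [0,0.001,0,0,0.031],
    [0,0.001,0,0,0.029],
    [0,0,0,0,0.025],
    [0,0,0,0,0.025],
    [0,0,0,0,0.025],
    [0,0,0,0,0.025],
  ],
  newtons=60,
)

```text
clock: 13.8
ee_pos: [0.4661, 0.2817, 0.0906]
tool_rot: [0.061, 0.998, 0.004, 0.001]
wrist_force: [0.5, 13.5, -6.7]
width: 0.309
finger_force: 60.0
```

```bash
python3 -c "
from h import *
st();disc()"
```

```text
t 13.8 p [0.4661 0.2817 0.0906] x [-0.993  0.121 -0.   ] y [0.121 0.993 0.009] z [ 0.002  0.009 -1.   ] w 29.0 ff 60.0 F [ 0.5 13.5 -6.7]
blob [428, 215, 15, 8, 104] [435.3 218. ] angle 0.012
```

>>> jog_arm(
  motion=[
    [0,0,0,0,0.025],
    [0,0,0,0,0.025],
    [0,0,0,0,0.025],
    [0,0,0,0,0.025],
    [0,0,0,0,0.025],
    [0,0,0,0,0.025],
    [0,0,0,0,0.025],
    [0,0,0,0,0.025],
  ],
)

```text
clock: 14.52
ee_pos: [0.4661, 0.2817, 0.0906]
tool_rot: [0.061, 0.998, 0.004, 0.0]
wrist_force: [1.0, 13.1, -6.1]
width: 0.313
finger_force: 60.0
```

```bash
python3 -c "
from h import *
st();disc();print(robot.hand_in())"
```

```text
t 14.52 p [0.4661 0.2817 0.0906] x [-0.993  0.121 -0.   ] y [0.121 0.993 0.009] z [ 0.001  0.009 -1.   ] w 29.4 ff 60.0 F [ 1.  13.1 -6.1]
blob [428, 215, 15, 8, 104] [435.3 218. ] angle 0.012
the job is handed in; nothing more can be done
None
```

I handed the job in at 14.5 s: the strap lies flat on the mat and is released, and the bolt head is gripped at 60 N with the spanner level (about 0.01 rad in the image); the tin and bottles were not touched, and no verdict came back.

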